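Thread the damper spindle through the flue collar and hold it

ROBOT

A 7-joint arm with a two-finger parallel gripper is mounted at the origin on the work surface. World frame = base frame: x ahead of the robot, y to its left, z up, the work surface at z = 0. Lengths are in mm, angles in rad, forces in N, time in s.
With the tool pointing down it reaches from about 425 to 1025 mm from the base axis. Payload 3.6 kg.
Tool frame: the origin (TCP) lies midway between the tips of the shut fingers; the grasp point (between the pads) lies 19 mm behind it; z points along the fingers, y is the line along which they close (so a half turn about z gives the same grasp; the last joint's range is limited). The gripper opens to 85 mm and grips with 20 to 120 N. Pads are 22 mm wide; open, the fingers measure 114 mm over their backs; the gripper's body (76 mm by 85 mm) begins 54 mm behind the grasp point. The pads swing forward as they close: fully open they stand 13 mm farther back than shut.
Start: joints at [-1.256, 0.591, 0.048, 1.609, -0.033, 0.943, -0.034], TCP at [287.524, 665.552, 231.302] pointing down, gripper open.
Joint ranges: [-2.69, 2.69], [-0.47, 2.24], [-1.27, 1.36], [0.19, 2.51], [-1.53, 4.68], [0.08, 2.07], [-3.09, 3.09]. Speed limits (rad/s): [2.57, 2.57, 3.14, 3.14, 3.14, 3.14, 3.14].

INTERFACE

Orientations are given as [roll, pitch, yaw] about the fixed x, y, z axes, in that order (R = Rz(yaw) Ry(pitch) Rx(roll)).
In Python, from cell import sensors, cams, robot gives the robot as it stands.
- The arm moves only by the tool servo_tool, never from a script. Its argument "rows" is one flat list of numbers, 7 for each row, row after row: the shift along the tool's x, y, z in m, then the turn, a rotation vector about the tool's x, y, z in degrees, then the opening, from 0 (shut) to 1 (fully open). In form: [tx, ty, tz, rx, ry, rz, hand, tx, ty, tz, rx, ry, rz, hand, ...]. A call has 1 to 20 rows; each row shifts and turns the commanded pose from where the row before left it, along the tool's axes as they then stand; what a row does not reach is not made up. A row lasts 1/12 s, in which the tool goes at most 41.7 mm and 7.16 degrees, less where a joint would pass 70% of its speed; a pose out of reach is approached as far as the arm can. A call is refused whole if a number of a shift passes 0.0417 or a number of a turn 7.16, either way. A call with a gripper value outside its range is refused whole. The fingers move at their own pace and stop on an object; the grip force is fixed at half the most. Time passes only in rows, so rows that do not move let the fingers close. It gives the time, the measured TCP pose, the force, the opening and the grip force at its end, in the units of the state.
- sensors.get_obs(): the state, without advancing time (a new reading comes with each control period).
- cams.snapshot(name): name is "scene" or "side" or "wrist"; returns a dict with "frame" (420x560x3 uint8, red, green, blue), "z_map" (420x560 float32, mm along the optical axis (not along the pixel's ray), 0 where there is no reading), "fx", "fy", "cx", "cy" (pixels), "xyz" and "rotation" of the camera in the world. Camera axes: x right, y down, z forward; pixel columns grow to the right and rows downward; lengths in mm; the calibration is good to about 2 mm. A picture is of the moment at which its call begins.
- robot.close_job(): hands the job in; it is judged then, once.
The state is a dict: "t": time; "joint_pos": joint angles; "dq": joint speeds; "effort": joint torques, N m; "eef_pos": TCP position; "tcp_rot": TCP orientation; "force": force on the tool from outside, world axes, zero at the start; "wrist_torque": the same for the moment, N m; "gripper_width": finger opening in mm; "gripper_force": force on a finger pad.
Only numpy, scipy, OpenCV 4.12 (cv2) and the standard library are available. Lean on these libraries where they do the work, as an engineer would, in place of code of your own. Each camera call takes 0.05 s, during which the arm holds its last target. There are 200 camera calls.

TASK

Pick the longer of the two damper spindles off the wooden rest and thread it through both bushings of the flue collar, going in from the side with the notched quadrant plate, until its stop collar is up against that near bushing and its tip stands out beyond the far one. Finish while still holding the spindle there by its handle, lying freely and without being forced, ready for the damper plate to be screwed on; leave the short spindle, the plate, the tile and the jar where they are.

Things in the scene. Friction and masses are not known exactly. Their poses are not given: they have to be found in the camera images.
- flue: Dark iron pipe stub, upright, open, 126 mm outside, rim 125 mm above the bench, on a flange on a plywood board 220 x 220 x 12 mm; fixed. Two steel bushings face each other through its wall on a level axis 75 mm above the bench: each 32 mm outside, 24 mm long, bore 14 mm. Origin: on the bench under the pipe's centre. x: along the bushing axis from near (quadrant side) to far bushing; z up.
- bush_near (a point): Centre of the outer mouth of the near bushing, where the spindle goes in: flue (-80, 0, 75) mm. Only this side has the quadrant: a thin upright steel arc with notches, above the bushing, 12 mm back from this mouth, reaching 48 mm above the axis and 36 mm to either side.
- bush_far (a point): Centre of the outer mouth of the far bushing, where the tip comes out: flue (80, 0, 75) mm; 160 mm from bush_near.
- rest: Wooden rest on the bench, fixed: two slats 190 mm long and 12 mm thick, 80 mm apart (centres), 37 mm high, each with two notches 14 mm wide and 10 mm deep, 110 mm apart. The spindles lie across both slats in the notches, parallel to the rest's x axis, their handles overhanging on its -x side. Origin: under its centre, z up.
- spindle: Long damper spindle, loose, about 0.16 kg: steel rod 10 mm thick, 182 mm from collar to tip, last 8 mm tapered to 4 mm; stop collar 22 mm wide, 6 mm thick; flat-sided wooden handle 16 mm wide, 24 mm high, 20 to 95 mm behind the origin. Origin: on the rod axis at the collar's front face (meets the bushing). x: to the tip; z: up as it lies, axis 32 mm above the bench. Balances 50 mm ahead.
- spindle_grip (a point): Middle of the long spindle's handle, on the axis, 57.5 mm behind the origin.
- spindle_tip (a point): Tip of the long spindle, on the axis, 182 mm ahead of the origin.
- short_spindle: The short damper spindle for another pipe, loose, in the other notches of the rest: the same make and handle, but only 122 mm from collar to tip. Origin and axes as for the long one. To be left alone. Which notches hold which spindle varies.
- plate: Damper plate lying on the bench: dark iron disc 114 mm in diameter, 4 mm thick; origin under its centre. To be left alone.
- tile: Green glazed relief tile lying on the bench, 150 x 150 x 31 mm; origin under its centre. To be left alone.
- jar: Brown stoneware jar, 90 mm in diameter and 100 mm high, full of brushes that stand up to about 230 mm; origin under its centre. To be left alone.
Mind the look-alikes: they are no part of the job. Several things look just like the rest: the one meant starts farthest to the robot's left.

How it is judged:
By the outcome, as a careful person would: the job done as asked, in the order asked, and still so for the second after the job is handed in, while the arm keeps its last pose, push and grip.
It also fails if it takes over 58 s, if anything falls off the work surface, if the arm or the gripper's body presses on something with over 40 N, if the wrist force passes 120 N, or if a joint passes its speed limit or range.

## Working session

There is one attempt and no reset: what is moved stays moved. The work goes in short steps, Python scripts to look and compute and a tool call to move; the robot and the scene stay as the last step left them, time stands still between calls to the robot, and variables do not carry over. Pictures are saved under pics/ and viewed, at most 10 in all, crops included, and the job is handed in when it is done.

Besides the shell and the picture viewer there is one more tool, called after "Call:" by a JSON object that holds its "name" and its "arguments", one argument or row to a line. servo_tool: Moves the arm, as the interface text tells. Its arguments: {"type":"object","properties":{"rows":{"type":"array"}},"required":["rows"]}

```bash
mkdir -p pics; ls; cat > h.py <<'E'
import numpy as np, cv2, pickle
from cell import sensors, cams, robot
def snap(n):
    s=cams.snapshot(n); pickle.dump(s,open(f'{n}.pkl','wb')); return s
def load(n): return pickle.load(open(f'{n}.pkl','rb'))
def save(s,f,crop=None,k=1):
    im=s['frame'][:,:,::-1]
    if crop: im=im[crop[1]:crop[3],crop[0]:crop[2]]
    cv2.imwrite('pics/'+f,cv2.resize(im,None,fx=k,fy=k,interpolation=cv2.INTER_CUBIC))
def ray(s,u,v):
    d=np.array([(u-s['cx'])/s['fx'],(v-s['cy'])/s['fy'],1.]); return np.array(s['xyz']),np.array(s['rotation'])@d
def onz(s,u,v,z):
    o,d=ray(s,u,v); return o+d*(z-o[2])/d[2]
def cloud(s):
    v,u=np.mgrid[:420,:560]; z=s['z_map']
    p=np.stack([(u-s['cx'])/s['fx']*z,(v-s['cy'])/s['fy']*z,z],-1)
    return p@np.array(s['rotation']).T+np.array(s['xyz'])
E
python3 - <<'E'
from h import *
for n in ('scene','side','wrist'):
    s=snap(n); print(n,s['xyz'],np.round(s['rotation'],3).tolist(),s['fx'],s['cx'],s['cy'], (s['z_map']>0).mean())
a=load('scene')['frame'];b=load('side')['frame']
save(load('scene'),'scene.png',None,1.4); save(load('side'),'side.png',None,1.4)
print(sensors.get_obs())
E
```

```text
pics
scene [1218.14973261  570.51453687 1436.6587172 ] [-2.538, -0.014, 2.286] 485.814988454697 286.71814879212207 202.55603645611683 0.9959056122448979
side [ -470.72525941 -1118.61303709  1055.27442269] [-2.162, -0.001, -0.708] 523.8701869235924 281.59477615811346 214.034146701289 0.9955824829931973
wrist [212.59772959 697.25350242 372.61513801] [2.821, 0.002, 1.164] 372.74333448138515 275.8048576031247 210.21946466218765 0.9959991496598639
{'t': 0.15, 'joint_pos': array([-1.25652378,  0.59192272,  0.04834138,  1.60951601, -0.03329071,
        0.9427051 , -0.03372317]), 'dq': array([ 0.00111451, -0.0027535 , -0.00118304, -0.00512128,  0.00018136,
        0.0018071 ,  0.00114456]), 'effort': array([ 2.67729578e-03, -5.49246526e+01,  1.54917933e+00, -1.98453552e+01,
        9.47104156e-03,  5.63440306e-03,  1.58801718e-06]), 'eef_pos': array([287.26533672, 664.96812986, 230.3983609 ]), 'tcp_rot': array([-3.13985084e+00,  1.22724068e-04,  2.73385682e+00]), 'force': array([-0.4059576 , -0.62809811,  0.01318761]), 'wrist_torque': array([-0.02852158,  0.00327499,  0.03506976]), 'gripper_force': 0.0, 'gripper_width': 85.61528262792629}
```

```bash
sed -i "s/^def snap/from scipy.spatial.transform import Rotation as Rn\ndef M(s): return Rn.from_euler('xyz',s['rotation']).as_matrix()\ndef snap/; s/np.array(s\['rotation'\])/M(s)/g" h.py
python3 - <<'E'
from h import *
for n in ('scene','side'):
    c=cloud(load(n)); print(n,[np.round(c[v,u]).tolist() for v,u in((210,280),(400,100),(400,500),(50,100),(50,500))])
E
```

```text
scene [[497.0, -60.0, 0.0], [1355.0, -320.0, -748.0], [228.0, 968.0, -755.0], [488.0, -1026.0, 178.0], [-632.0, 160.0, 148.0]]
side [[560.0, 94.0, 5.0], [-156.0, 374.0, -747.0], [454.0, -853.0, -25.0], [54.0, 210.0, 656.0], [1621.0, -58.0, 415.0]]
```

View pics/scene.png

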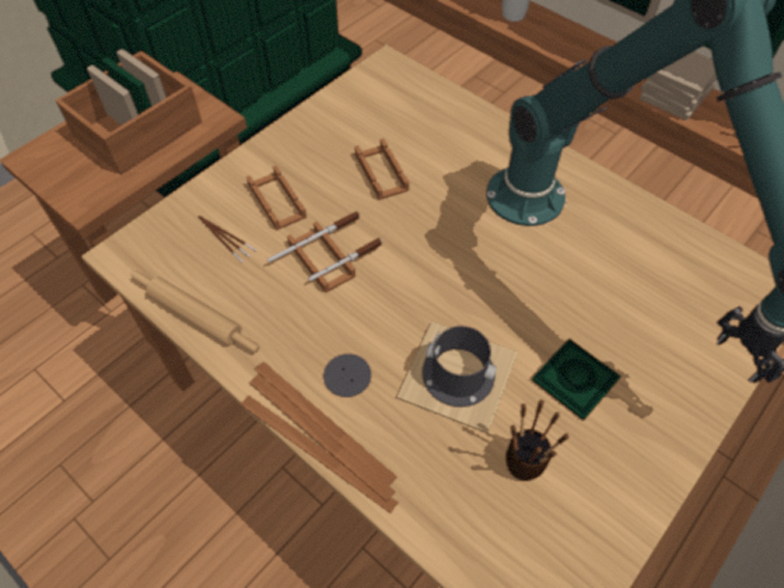

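View pics/side.png

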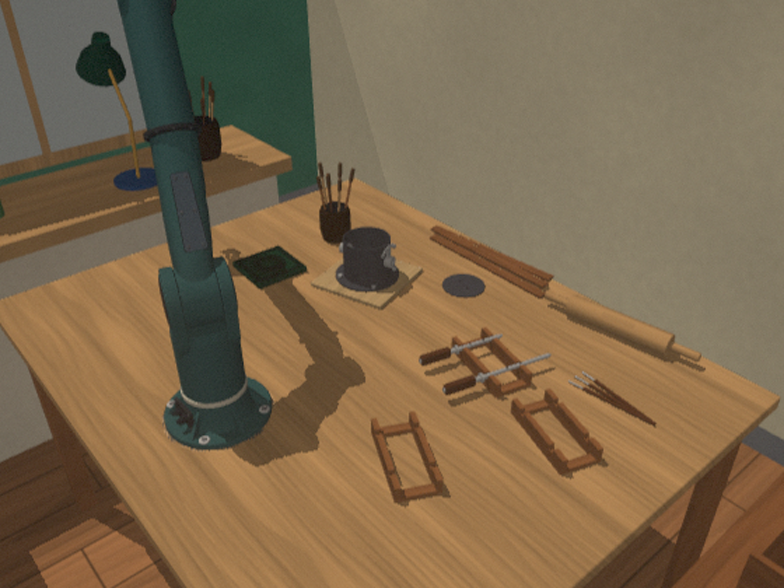

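```bash
python3 - <<'E'
from h import *
save(load('side'),'sidecrop.png',(215,155,405,290),4.2)
save(load('scene'),'flue.png',(280,220,380,310),6)
for n in ('scene','side'):
    s=load(n); c=cloud(s)
    m=(c[...,2]>15)&(c[...,2]<300)&(c[...,0]>200)&(c[...,1]>-500)
    k,l,st,ce=cv2.connectedComponentsWithStats(m.astype(np.uint8))
    for i in range(1,k):
        if st[i,4]>60:
            p=c[l==i]; print(n,st[i].tolist(),np.round(p.min(0)),np.round(p.max(0)))
E
```

```text
scene [253, 104, 20, 37, 183] [ 201. -469.   15.] [ 289. -293.   48.]
scene [204, 132, 15, 23, 105] [ 435. -500.   15.] [ 476. -401.   45.]
scene [188, 144, 12, 19, 84] [ 518. -499.   15.] [ 553. -427.   47.]
scene [191, 151, 82, 56, 946] [ 378. -373.   15.] [ 646. -167.   56.]
scene [104, 199, 81, 53, 1280] [ 823. -499.   15.] [ 916. -179.   65.]
scene [512, 229, 12, 18, 119] [251. 592. 245.] [286. 628. 300.]
scene [297, 232, 61, 63, 2413] [460.  98.  15.] [674. 309. 134.]
scene [380, 241, 63, 59, 1795] [318. 343.  15.] [474. 496.  38.]
scene [534, 260, 23, 14, 127] [294. 694. 246.] [331. 736. 300.]
scene [178, 267, 104, 91, 919] [ 871. -138.   15.] [906. 280.  28.]
scene [361, 285, 45, 59, 1245] [593. 390.  16.] [691. 498. 230.]
side [124, 0, 436, 168, 25269] [ 507. -422.   15.] [1660. 2025.  300.]
side [33, 52, 81, 100, 4683] [200. 974.  15.] [ 506. 1425.  300.]
side [226, 116, 57, 92, 2213] [485. 116.  15.] [690. 500. 224.]
side [175, 176, 41, 20, 341] [342. 338.  15.] [463. 487.  30.]
side [168, 185, 34, 18, 113] [316. 340.  15.] [391. 488.  26.]
side [389, 208, 91, 44, 1221] [ 818. -500.   15.] [ 906. -184.   57.]
side [299, 234, 95, 49, 1247] [ 377. -376.   15.] [ 648. -164.   47.]
side [389, 278, 17, 21, 146] [ 516. -500.   15.] [ 549. -427.   38.]
side [365, 285, 22, 28, 205] [ 431. -500.   15.] [ 472. -401.   40.]
side [292, 294, 24, 49, 295] [ 200. -465.   15.] [ 283. -294.   40.]
```

View pics/sidecrop.png

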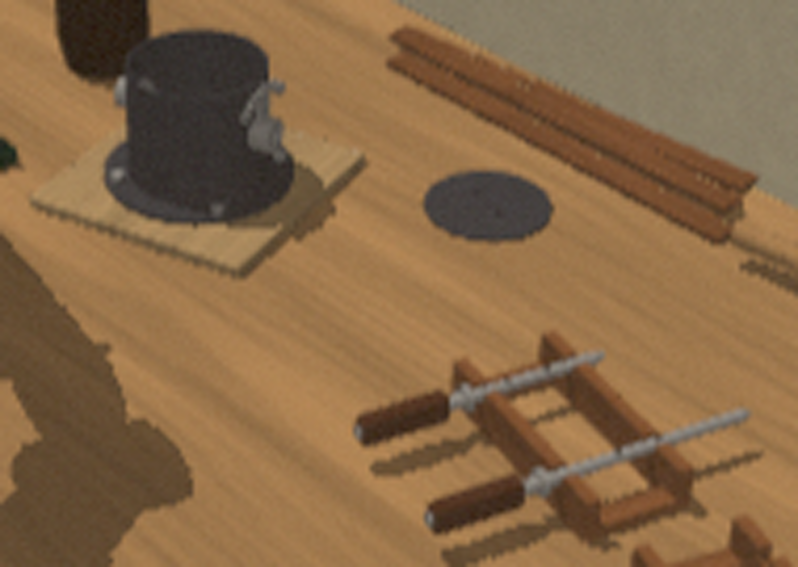

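View pics/flue.png

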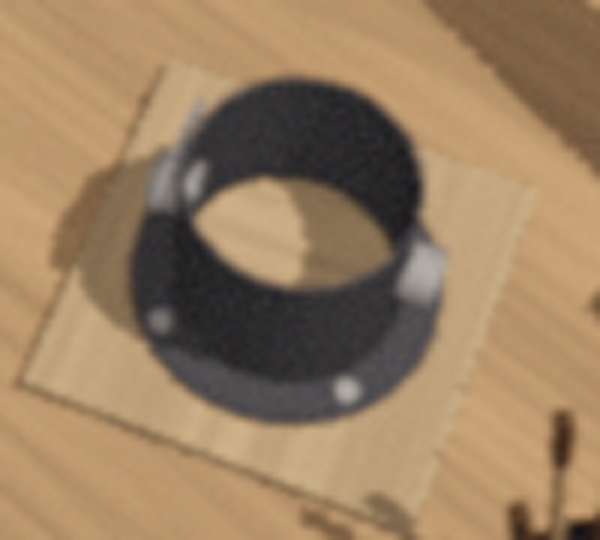

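```bash
python3 - <<'E'
from h import *
for n in ('scene','side'):
    s=load(n); c=cloud(s); f=s['frame'].astype(int)
    print(n)
    # flue rim: points z>120
    m=(c[...,2]>116)&(c[...,2]<140)&(c[...,0]>470)&(c[...,0]<670)&(c[...,1]>100)&(c[...,1]<310)
    p=c[m]; A=np.c_[2*p[:,:2],np.ones(len(p))]; r=np.linalg.lstsq(A,(p[:,:2]**2).sum(1),rcond=None)[0]
    print('rim',len(p),p.mean(0),r[:2],np.sqrt(r[2]+r[0]**2+r[1]**2))
    # board
    m=(c[...,2]>7)&(c[...,2]<18)&(c[...,0]>420)&(c[...,0]<720)&(c[...,1]>50)&(c[...,1]<350)
    rr=cv2.minAreaRect(c[m][:,:2].astype(np.float32)); print('board',m.sum(),rr)
    sat=f.max(-1)-f.min(-1)
    m=(sat<45)&(c[...,2]>50)&(f.max(-1)>95)&(c[...,0]>440)&(c[...,0]<700)&(c[...,1]>80)&(c[...,1]<330)
    k,l,st,ce=cv2.connectedComponentsWithStats(m.astype(np.uint8))
    for i in range(1,k):
        if st[i,4]>5: p=c[l==i]; print('bush',ce[i],st[i,4],np.median(p,0).round(1),p.min(0).round(),p.max(0).round())
    R=(c[...,0]>350)&(c[...,0]<670)&(c[...,1]>-400)&(c[...,1]<-140)
    for nm,m in (('steel',R&(sat<45)&(f.max(-1)>110)),('handle',R&(f.max(-1)<110)&(c[...,2]>25))):
        k,l,st,ce=cv2.connectedComponentsWithStats(m.astype(np.uint8),connectivity=8)
        for i in range(1,k):
            if st[i,4]>15:
                v,u=np.nonzero(l==i); p=c[l==i]; 
                q=np.array([onz(s,a,b,32)[:2] for a,b in zip(u,v)]); mu=q.mean(0); d=np.linalg.svd(q-mu)[2][0]; t=(q-mu)@d
                print(nm,ce[i].round(),st[i,4],'med',np.median(p,0).round(1),'plane32',mu.round(1),'ang',np.degrees(np.arctan2(d[1],d[0])).round(2),'ends',(mu+d*t.min()).round(1),(mu+d*t.max()).round(1))
E
```

```text
scene
rim 253 [570.5704188  203.80629191 123.41080598] [570.08424098 206.29840819] 61.97407710423031
board 2112 ((570.49658203125, 199.9848175048828), (297.47564697265625, 299.08795166015625), 0.28462016582489014)
bush [309.56382979 246.72340426] 94 [594.1 146.2  98.9] [544. 129.  61.] [622. 164. 133.]
bush [350.  251.5] 6 [532.1 256.7 125.3] [524. 251. 122.] [543. 264. 133.]
bush [318.         263.18181818] 11 [629.7 209.9 126.3] [625. 189. 124.] [633. 225. 133.]
bush [349.78125  265.046875] 64 [552.6 275.4  87.6] [532. 263.  67.] [563. 287. 104.]
steel [217. 173.] 197 med [ 537.9 -330.8   35.2] plane32 [ 542.7 -328. ] ang -13.72 ends [ 447.8 -304.9] [ 647.4 -353.6]
steel [239. 190.] 146 med [ 542.1 -214.6   36.1] plane32 [ 545.7 -215.1] ang -14.39 ends [ 478.7 -197.9] [ 619.  -233.9]
handle [247. 157.] 85 med [ 421.3 -291.5   40.7] plane32 [ 417.4 -295.4] ang -11.11 ends [ 382.1 -288.5] [ 453.4 -302.5]
handle [236. 176.] 17 med [ 508.7 -264.3   29.5] plane32 [ 508.9 -263.3] ang 75.61 ends [ 500.  -298.1] [ 517.8 -229. ]
handle [263. 177.] 90 med [ 449.4 -184.3   40.9] plane32 [ 445
[... 1239 characters left out ...]
 [ 573.5 -274.9   29.8] plane32 [ 572.1 -278.9] ang -101.25 ends [ 581.7 -231.1] [ 561.9 -330.2]
handle [311. 254.] 139 med [ 440.2 -194.4   37. ] plane32 [ 445.5 -190.5] ang 169.52 ends [ 486.2 -198. ] [ 403.2 -182.6]
handle [336. 257.] 53 med [ 496.6 -248.1   30.6] plane32 [ 495. -252.] ang -99.39 ends [ 502.  -209.4] [ 486.  -306.4]
handle [373. 265.] 36 med [ 553.2 -357.2   29.3] plane32 [ 551.  -356.9] ang -87.02 ends [ 549.8 -332.4] [ 552.2 -379.7]
handle [328. 274.] 163 med [ 411.9 -299.9   37.9] plane32 [ 416.7 -296.5] ang 169.93 ends [ 456.6 -303.6] [ 374.8 -289. ]
handle [350. 272.] 36 med [ 476.5 -328.9   29.9] plane32 [ 472.  -332.8] ang -75.8 ends [ 466.6 -311.5] [ 477.9 -356. ]
```

Candidates for the long spindle: the pair on the leftmost rest (the other two rests at scene (275,195) and (380,168) are empty). In scene.png one has its handle at (345,222) and tip at (268,262), the other its handle at (368,246) and tip at (308,280). The side crop shows them at tips (747,412) and (600,355). The first is about 182 mm from collar to tip, so it is the long one. The quadrant is on the flue side facing −y, at side crop (265,125). First I'll swing over the bench at a safe height.

Call:
{"name": "servo_tool", "arguments": {
  "rows": [0,0,-0.04,0,0,0,1,0,0,-0.04,0,0,0,1,-0.0316,-0.024,0,0,0,0,1,-0.0316,-0.024,0,0,0,0,1,-0.0316,-0.024,0,0,0,0,1,-0.0316,-0.024,0,0,0,0,1,-0.0316,-0.024,0,0,0,0,1,-0.0316,-0.024,0,0,0,0,1,-0.0316,-0.024,0,0,0,0,1,-0.0316,-0.024,0,0,0,0,1,-0.0316,-0.024,0,0,0,0,1,-0.0316,-0.024,0,0,0,0,1,-0.0316,-0.024,0,0,0,0,1,-0.0316,-0.024,0,0,0,0,1]
}}

```text
t: 1.32
eef_pos: [521.8, 248.9, 311.2]
tcp_rot: [-3.141, -0.0, 2.734]
force: [1.6, 1.2, -0.2]
gripper_width: 85.3
gripper_force: 0.0
```

```bash
python3 - <<'E'
from h import *
print(sensors.get_obs()['joint_pos'].round(2))
s=snap('wrist'); save(s,'w1.png',None,1.4); print(s['xyz'],s['rotation'])
E
```

```text
[-0.65  0.32  0.16  1.87 -0.06  0.96  0.7 ]
[447.10702821 280.98369027 453.616595  ] [2.82107078e+00 5.03438592e-04 1.16365607e+00]
```

View pics/w1.png

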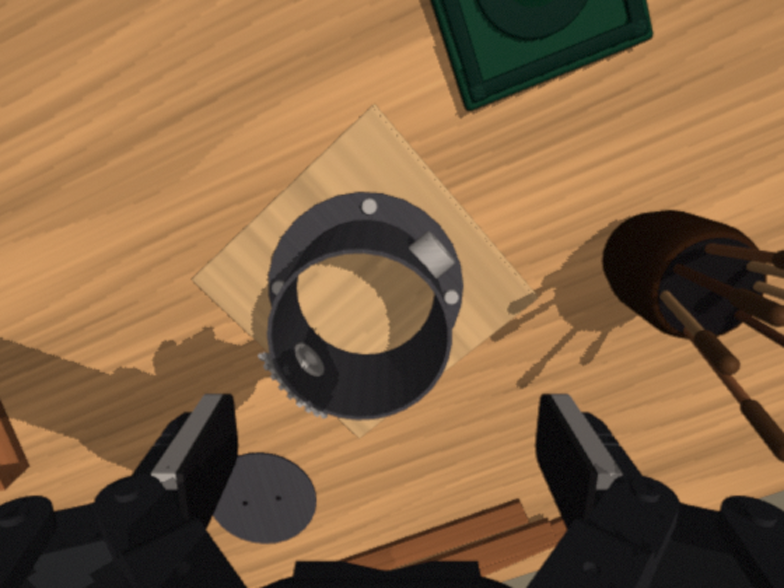

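```bash
python3 - <<'E'
from h import *
s=load('wrist'); c=cloud(s); f=s['frame'].astype(int)
B=(c[...,0]>420)&(c[...,0]<720)&(c[...,1]>50)&(c[...,1]<350)
m=B&(c[...,2]>117)&(c[...,2]<133); p=c[m]
from scipy.optimize import least_squares
# outer rim: contour of z>60 dark component, far part; use circle fit on rays of rim top pts
A=np.c_[2*p[:,:2],np.ones(len(p))]; r=np.linalg.lstsq(A,(p[:,:2]**2).sum(1),rcond=None)[0]
print('rim',len(p),np.median(p[:,2]),r[:2],np.sqrt(r[2]+r[0]**2+r[1]**2))
print('bench z',np.median(c[120:150,20:100,2]),'board z',[c[int(v/1.4),int(u/1.4),2].round(1) for u,v in((330,170),(470,300),(230,280))])
P={k:onz(s,u/1.4,v/1.4,12)[:2] for k,(u,v) in dict(L=(193,280),T=(375,105),R=(537,295),B=(360,437)).items()}
print({k:v.round(1) for k,v in P.items()})
for a,b in('LT','BR','LB','TR'):
    d=P[b]-P[a]; print(a,b,np.linalg.norm(d).round(1),np.degrees(np.arctan2(d[1],d[0])).round(2))
print('centre',np.mean(list(P.values()),0))
sat=f.max(-1)-f.min(-1)
m=B&(sat<40)&(f.max(-1)>110)&(c[...,2]>5)
k,l,st,ce=cv2.connectedComponentsWithStats(m.astype(np.uint8))
for i in range(1,k):
    if st[i,4]>20: q=c[l==i]; print(ce[i]*1.4,st[i,4],np.median(q,0).round(1),q.min(0).round(),q.max(0).round())
E
```

```text
rim 2163 124.32054647952765 [568.83896302 207.22841866] 61.684380016138036
bench z 0.028425909201104105 board z [np.float64(11.4), np.float64(12.2), np.float64(11.5)]
{'L': array([501.8,  71.3]), 'T': array([432.4, 277.5]), 'R': array([635.5, 346. ]), 'B': array([706.9, 140.8])}
L T 217.6 108.62
B R 217.3 109.18
L B 216.5 18.74
T R 214.4 18.66
centre [569.15079767 208.89170692]
[368.9 205.8] 94 [502.3 241.4  22.8] [496. 235.  17.] [509. 247.  26.]
[432.69834711 254.90991736] 484 [544.1 275.5  88.6] [447. 263.  17.] [560. 287. 454.]
[451.18024691 296.6617284 ] 81 [602.8 275.5  23. ] [447. 269.  18.] [611. 281. 454.]
[303.8        363.55454545] 22 [584.5 152.5  89.4] [582. 150.  86.] [588. 154.  91.]
[310.625   409.01875] 64 [609.4 150.2 116.2] [598. 146. 107.] [623. 160. 126.]
[163.43561644 475.82739726] 73 [493.5 210.1 361.8] [492. 207. 361.] [495. 213. 363.]
```

Call:
{"name": "servo_tool", "arguments": {
  "rows": [-0.0085,-0.0387,0,0,0,0,1,-0.0085,-0.0387,0,0,0,0,1,-0.0085,-0.0387,0,0,0,0,1,-0.0085,-0.0387,0,0,0,0,1,-0.0085,-0.0387,0,0,0,0,1,-0.0085,-0.0387,0,0,0,0,1,-0.0085,-0.0387,0,0,0,0,1,-0.0085,-0.0387,0,0,0,0,1,-0.0085,-0.0387,0,0,0,0,1,-0.0085,-0.0387,0,0,0,0,1,-0.0085,-0.0387,0,0,0,0,1,-0.0085,-0.0387,0,0,0,0,1,-0.0085,-0.0387,0,0,0,0,1,-0.0085,-0.0387,0,0,0,0,1,0,0,0,0,0,7.12,1,0,0,0,0,0,7.12,1,0,0,0,0,0,7.12,1,0,0,0,0,0,7.12,1,0,0,0,0,0,7.12,1,0,0,0,0,0,7.12,1]
}}

```text
t: 3.03
eef_pos: [415.7, -293.5, 311.1]
tcp_rot: [-3.141, -0.0, 1.982]
force: [-0.2, 0.1, 0.1]
gripper_width: 85.4
gripper_force: 0.0
```

Call:
{"name": "servo_tool", "arguments": {
  "rows": [0,0,0,0,0,7.12,1,0,0,0,0,0,7.12,1,0,0,0,0,0,7.12,1,0,0,0,0,0,7.12,1,0,0,0,0,0,7.12,1,0,0,0,0,0,7.12,1,0,0,0,0,0,7.12,1,0,0,0,0,0,7.12,1,0,0,0,0,0,7.12,1,0,0,0,0,0,7.12,1,0,0,0,0,0,7.12,1,0,0,0,0,0,7.12,1,0,0,0,0,0,7.12,1,0,0,0,0,0,7.12,1,0,0,0,0,0,7.12,1,0,0,0,0,0,7.12,1,0,0,0,0,0,7.12,1,0,0,0,0,0,7.12,1,0,0,0.04,0,0,0,1,0,0,0.04,0,0,0,1]
}}

```text
t: 4.7
eef_pos: [418.0, -294.6, 231.8]
tcp_rot: [3.139, -0.005, -0.247]
force: [0.6, 1.1, -1.1]
gripper_width: 85.3
gripper_force: 0.0
```

Call:
{"name": "servo_tool", "arguments": {
  "rows": [0,0,0,0,0,0,1,0,0,0,0,0,0,1]
}}

```text
t: 4.87
eef_pos: [414.7, -292.7, 230.3]
tcp_rot: [-3.14, 0.004, -0.249]
force: [-0.3, -0.1, -0.1]
gripper_width: 85.5
gripper_force: 0.0
```

```bash
python3 - <<'E'
from h import *
print(sensors.get_obs()['joint_pos'].round(2))
s=snap('wrist'); save(s,'w2.png',None,1.4); print(s['xyz'],s['rotation'])
E
```

```text
[-0.22  0.52  1.06  2.12 -0.61  0.85 -0.61]
[ 492.88051575 -312.802622    372.27055885] [ 2.81855845e+00  6.65187359e-04 -1.81936950e+00]
```

View pics/w2.png

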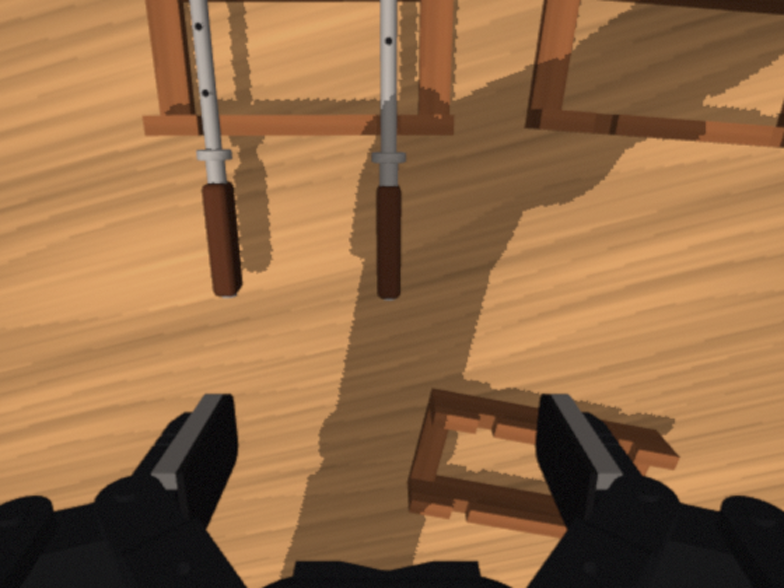

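```bash
python3 - <<'E'
from h import *
s=load('wrist'); c=cloud(s); f=s['frame'].astype(int); o=sensors.get_obs()
m=np.zeros((420,560),bool); m[128:215,262:296]=True
m&=c[...,2]>28
for z0,z1,r in ((0,0,(135,210)),):
    L=[];Rr=[]
    for v in range(136,208,2):
        u=np.nonzero(m[v])[0]; L.append(onz(s,u.min()-.5,v,44)[:2]); Rr.append(onz(s,u.max()+.5,v,44)[:2])
    mid=(np.array(L)+np.array(Rr))/2; w=np.linalg.norm(np.array(L)-np.array(Rr),axis=1)
    print('width',w.round(1)[::4]); mu=mid.mean(0); d=np.linalg.svd(mid-mu)[2][0]; d*=np.sign(d[0])
    print('axis',mu,np.degrees(np.arctan2(d[1],d[0])))
v=np.nonzero(m[:,278])[0]; print('rows',v.min(),v.max(), onz(s,278,v.max()+.5,44), onz(s,278,v.max()+.5,20))
for v in (109,110,113,116,120,127,130,134): print(v,f[v,274:284].mean(0).round(),c[v,278].round(1), onz(s,278,v,44)[:2].round(1))
print(o['eef_pos'],o['tcp_rot'])
E
```

```text
width [14.8 15.8 15.9 15.1 15.2 15.3 15.4 15.5 15.6]
axis [ 421.77808805 -295.67713043] -13.83120786396026
rows 128 214 [ 381.83773431 -286.50360662   44.        ] [ 373.71934939 -284.58087444   20.        ]
109 [98. 93. 89.] [ 473.6 -309.7   36.8] [ 474.  -309.7]
110 [110. 105. 100.] [ 473.1 -309.5   41. ] [ 473.2 -309.5]
113 [110. 105. 100.] [ 470.6 -308.9   40.6] [ 470.8 -308.9]
116 [100.  95.  91.] [ 468.4 -308.3   43.1] [ 468.4 -308.3]
120 [105. 100.  96.] [ 464.6 -307.4   37. ] [ 465.2 -307.5]
127 [106. 101.  97.] [ 458.9 -305.9   38.7] [ 459.5 -306.1]
130 [106. 101.  97.] [ 456.3 -305.3   37.4] [ 457.  -305.4]
134 [52. 29. 18.] [ 453.4 -304.5   41.5] [ 453.7 -304.6]
[ 415.74429978 -294.15753939  231.94897578] [ 3.14117966e+00  4.76572916e-04 -2.49151081e-01]
```

Call:
{"name": "servo_tool", "arguments": {
  "rows": [0.005,0,0.036,0,0,0,1,0,0,0.036,0,0,0,1,0,0,0.036,0,0,0,1,0,0,0.036,0,0,0,1,0,0,0.036,0,0,0,0.6,0,0,0.013,0,0,0,0.6,0,0,0.013,0,0,0,0.6,0,0,0.012,0,0,0,0.6,0,0,0,0,0,0,0.6,0,0,0,0,0,0,0.6]
}}

```text
t: 5.75
eef_pos: [422.5, -296.5, 14.8]
tcp_rot: [3.14, -0.004, -0.248]
force: [-0.3, 0.6, 0.4]
gripper_width: 51.4
gripper_force: 0.0
```

Call:
{"name": "servo_tool", "arguments": {
  "rows": [0,0,0.001,0,0,0,0.4,0,0,0,0,0,0,0.3,0,0,0,0,0,0,0.2,0,0,0,0,0,0,0.1,0,0,0,0,0,0,0,0,0,0,0,0,0,0,0,0,0,0,0,0,0,0,0,0,0,0,0,0,0,0,0,0,0,0,0]
}}

```text
t: 6.5
eef_pos: [421.4, -295.4, 12.9]
tcp_rot: [3.141, -0.002, -0.249]
force: [-0.0, 0.4, 6.1]
gripper_width: 15.2
gripper_force: 59.5
```

Call:
{"name": "servo_tool", "arguments": {
  "rows": [0,0,-0.01,0,0,0,0,0,0,-0.015,0,0,0,0,0,0,-0.02,0,0,0,0,0,0,-0.03,0,0,0,0,0,0,-0.035,0,0,0,0,0,0,-0.03,0,0,0,0,0,0,-0.01,0,0,0,0,0,0,0,0,0,0,0,0,0,0,0,0,0,0]
}}

```text
t: 7.25
eef_pos: [420.3, -294.0, 161.6]
tcp_rot: [-3.141, 0.001, -0.248]
force: [0.4, 0.1, -1.8]
gripper_width: 15.3
gripper_force: 58.6
```

Call:
{"name": "servo_tool", "arguments": {
  "rows": [0.012,-0.013,0,0,0,0,0,0.0232,-0.0259,0,0,0,0,0,0.0232,-0.0259,0,0,0,0,0,0.0232,-0.0259,0,0,0,0,0,0.0232,-0.0259,0,0,0,0,0,0.0232,-0.0259,0,0,0,0,0,0.0232,-0.0259,0,0,0,0,0,0.0232,-0.0259,0,0,0,0,0,0.0232,-0.0259,0,0,0,0,0,0.012,-0.013,0,0,0,0,0,0,0,0,0,0,-3.5,0,0,0,0,0,0,-6.8,0,0,0,0,0,0,-6.8,0,0,0,0,0,0,-6.8,0,0,0,0,0,0,-6.8,0,0,0,0,0,0,-6.8,0,0,0,0,0,0,-6.8,0,0,0,0,0,0,-6.8,0,0,0,0,0,0,-6.8,0,0,0,0,0,0,-6.8,0]
}}

```text
t: 8.92
eef_pos: [679.3, -119.8, 158.7]
tcp_rot: [-3.136, 0.002, 0.887]
force: [0.1, 0.6, -2.5]
gripper_width: 15.4
gripper_force: 58.7
```

Call:
{"name": "servo_tool", "arguments": {
  "rows": [0,0,0,0,0,-6.8,0,0,0,0,0,0,-6.8,0,0,0,0,0,0,-6.8,0,0,0,0,0,0,-6.8,0,0,0,0,0,0,-6.8,0,0,0,0,0,0,-6.8,0,0,0,0,0,0,-6.8,0,0,0,0,0,0,-6.8,0,0,0,0,0,0,-4,0,0,0,0,0,0,0,0,0,0,0,0,0,0,0,0,0,0,0,0,0,0]
}}

```text
t: 9.92
eef_pos: [680.4, -120.4, 160.6]
tcp_rot: [-3.14, -0.001, 1.898]
force: [0.3, 0.5, -1.8]
gripper_width: 15.1
gripper_force: 58.7
```

```bash
python3 - <<'E'
from h import *
import cell
o=sensors.get_obs(); print(o['t'],o['joint_pos'].round(2),o['eef_pos'].round(1),o['tcp_rot'].round(4),o['force'].round(1),o['wrist_torque'].round(2),o['gripper_width'])
s=snap('wrist'); save(s,'w3.png',None,1.4); print(s['xyz'],s['rotation']); snap('scene'); snap('side')
E
```

```text
9.9167 [-0.12  0.65  0.35  1.75 -0.29  0.79  0.7 ] [ 680.4 -120.4  160.6] [-3.1397e+00 -1.5000e-03  1.8981e+00] [ 0.3  0.5 -1.8] [-0.2   0.01 -0.  ] 15.109410108856014
[654.15072209 -43.94106638 303.13926183] [2.82249382e+00 1.29715252e-03 3.27774445e-01]
```

View pics/w3.png

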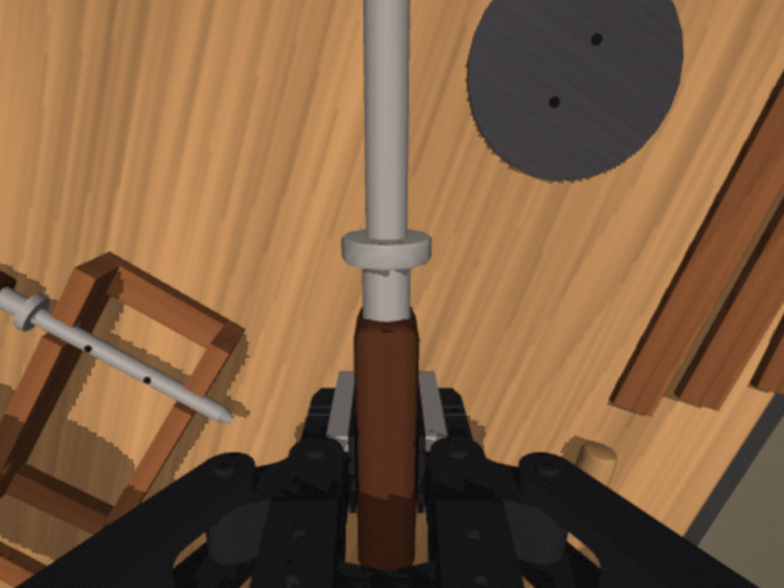

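```bash
cat > meas.py <<'E'
from h import *
o=sensors.get_obs(); T=np.array([680.4,-120.4]) if 0 else o['eef_pos'][:2]
a=np.radians(108.8); ex=np.array([np.cos(a),np.sin(a)]); ey=np.array([-ex[1],ex[0]]); C=np.array([569,207.5])
def loc(p):  # flue frame
    q=p[...,:2]-C; return np.stack([q@ex,q@ey,p[...,2]],-1)
def rod(n,tz):
    s=load(n); c=loc(cloud(s)); f=s['frame'].astype(int); sat=f.max(-1)-f.min(-1)
    t=loc(np.append(T,tz)); 
    m=(c[...,0]>t[0]+65)&(c[...,0]<t[0]+228)&(abs(c[...,1]-t[1])<25)&(abs(c[...,2]-tz-19)<35)&(sat<40)
    p=c[m]
    x=p[:,0]-t[0]; out=[]
    for lo in range(65,230,20):
        k=(x>lo)&(x<lo+20)
        if k.sum()>3: out.append([lo+10,k.sum(),*np.round([np.median(p[k,1]),np.median(p[k,2]),np.percentile(p[k,2],90)],1)])
    print(n,t.round(1),'xmax',x.max().round(1)); print(np.array(out))
E
python3 - <<'E'
from meas import *
z=sensors.get_obs()['eef_pos'][2]
for n in('wrist','scene','side'): rod(n,z)
E
```

```text
wrist [-346.5   -0.4  161.7] xmax 105.5
[[ 7.500e+01  1.995e+03  5.000e-01  1.828e+02  1.840e+02]
 [ 9.500e+01  2.340e+03  5.000e-01  1.827e+02  1.839e+02]
 [ 1.150e+02  4.000e+00 -4.000e+00  1.797e+02  1.806e+02]]
scene [-346.5   -0.4  161.7] xmax 226.5
[[ 7.500e+01  1.900e+01 -1.000e+00  1.860e+02  1.881e+02]
 [ 9.500e+01  1.900e+01 -2.000e-01  1.847e+02  1.893e+02]
 [ 1.150e+02  1.500e+01 -1.400e+00  1.844e+02  1.874e+02]
 [ 1.350e+02  2.000e+01 -3.000e-01  1.834e+02  1.859e+02]
 [ 1.550e+02  1.800e+01 -1.400e+00  1.851e+02  1.892e+02]
 [ 1.750e+02  1.900e+01 -7.000e-01  1.835e+02  1.880e+02]
 [ 1.950e+02  2.000e+01 -3.000e-01  1.834e+02  1.876e+02]
 [ 2.150e+02  2.000e+01 -2.000e-01  1.839e+02  1.868e+02]]
side [-346.5   -0.4  161.7] xmax 226.1
[[ 75.   15.    6.1 178.1 181.5]
 [ 95.   14.    4.7 178.9 180.2]
 [115.   14.    1.9 177.9 180.5]
 [135.   14.    4.7 176.6 181.3]
 [155.   11.    5.5 177.6 179.9]
 [175.   13.    3.4 177.1 182.3]
 [195.   10.    6.1 178.8 182.1]
 [215.   15.    6.8 177.4 180.1]]
```

Call:
{"name": "servo_tool", "arguments": {
  "rows": [0,0,0.02,0,0,0,0,0,0,0.0345,0,0,0,0,0,0,0.03,0,0,0,0,0,0,0.019,0,0,0,0,0,0,0,0,0,0,0,0,0,0,0,0,0,0,0,0,0,0,0,0,0]
}}

```text
t: 10.65
eef_pos: [682.5, -121.0, 60.1]
tcp_rot: [3.14, 0.002, 1.9]
force: [-0.1, 0.2, -1.5]
gripper_width: 15.0
gripper_force: 58.9
```

```bash
python3 - <<'E'
from meas import *
o=sensors.get_obs(); print(o['eef_pos'].round(1),o['tcp_rot'].round(4),o['force'].round(1),o['wrist_torque'].round(2))
for n in('scene','side','wrist'): snap(n); rod(n,o['eef_pos'][2])
a=load('scene')['frame'][215:285,255:355]; b=load('side')['frame'][160:215,255:355]
im=np.vstack([cv2.resize(a,None,fx=5,fy=5,interpolation=2),cv2.resize(b,None,fx=5,fy=4.4,interpolation=2)])
cv2.imwrite('pics/pair.png',im[:,:,::-1]); print(im.shape)
E
```

```text
[ 682.5 -121.    60.1] [3.1395e+00 1.5000e-03 1.8995e+00] [-0.1  0.2 -1.5] [-0.21 -0.12  0.03]
scene [-347.5   -1.5   60.1] xmax 227.2
[[ 75.   17.   -1.8  82.4  84.6]
 [ 95.   16.   -1.6  82.6  87.7]
 [115.   16.   -2.4  81.2  88.2]
 [135.   19.   -1.9  83.7  86.8]
 [155.   17.   -1.5  81.9  87.3]
 [175.   18.   -1.8  82.3  86.3]
 [195.   19.   -2.4  83.9  86.6]
 [215.   17.   -2.3  82.8  85.9]]
side [-347.5   -1.5   60.1] xmax 225.8
[[ 75.   15.    1.1  76.4  80.4]
 [ 95.   16.    2.2  76.   78.7]
 [115.   16.    4.3  77.9  81.5]
 [135.   10.    5.4  78.3  81.5]
 [155.   11.    4.1  77.6  79.8]
 [175.   12.    3.5  78.1  79.3]
 [195.   12.    6.1  78.2  80.8]
 [215.   10.    4.4  77.9  80.3]]
wrist [-347.5   -1.5   60.1] xmax 104.9
[[ 7.500e+01  1.998e+03 -1.100e+00  8.290e+01  8.400e+01]
 [ 9.500e+01  2.306e+03 -1.400e+00  8.270e+01  8.390e+01]]
(592, 500, 3)
```

View pics/pair.png

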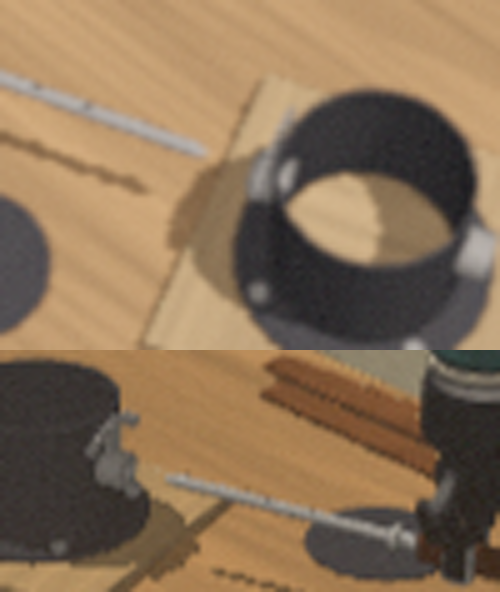

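The picture shows the spindle lined up with the near mouth. In the top view the tip is at (205,152) and the bushing at (260,175). In the lower view the tip is at (168,478) and the bushing at (115,467). I'll correct by about 1 mm sideways and 3 mm down, then go in.

Call:
{"name": "servo_tool", "arguments": {
  "rows": [0.01,-0.0013,0.003,0,0,0,0,0.01,0,0,0,0,0,0,0,0,0,0,0,0,0,0,0,0,0,0,0,0]
}}

```text
t: 11.13
eef_pos: [673.1, -99.7, 55.8]
tcp_rot: [-3.142, -0.002, 1.902]
force: [-0.2, 0.0, -2.7]
gripper_width: 15.3
gripper_force: 58.9
```

```bash
python3 - <<'E'
from meas import *
o=sensors.get_obs(); print(o['eef_pos'].round(1),o['tcp_rot'].round(4),o['force'].round(1),o['wrist_torque'].round(2))
s=snap('wrist'); rod('wrist',o['eef_pos'][2])
f=s['frame'].astype(int); sat=f.max(-1)-f.min(-1); c=cloud(s); L=[]
for v in range(3,155,10):
    g=(sat[v]<40)&(c[v,:,2]>55)&(f[v].max(-1)>100); u=np.nonzero(g[240:310])[0]+240
    p=onz(s,u.mean(),v,o['eef_pos'][2]+19); L.append([v,u.min(),u.max(),*loc(p)[:2].round(2)])
print(np.array(L))
for n in('scene','side'):
    s=snap(n)
for n,box in (('scene',(215,285,255,355)),('side',(160,215,255,355))): pass
a=load('scene')['frame'][225:270,285:335]; b=load('side')['frame'][165:205,265:315]
im=np.hstack([cv2.resize(a,(400,400),interpolation=2),cv2.resize(b,(400,400),interpolation=2)])
cv2.imwrite('pics/pair2.png',im[:,:,::-1])
E
```

```text
[673.1 -99.7  55.8] [-3.1415e+00 -1.5000e-03  1.9025e+00] [-0.2  0.  -2.7] [-0.23 -0.05  0.01]
wrist [-324.4    0.4   55.8] xmax 105.2
[[7.500e+01 1.998e+03 1.300e+00 7.800e+01 7.920e+01]
 [9.500e+01 2.318e+03 1.200e+00 7.790e+01 7.910e+01]]
[[   3.    260.    291.   -219.99    1.33]
 [  13.    260.    291.   -222.63    1.32]
 [  23.    260.    291.   -225.32    1.31]
 [  33.    260.    291.   -228.04    1.3 ]
 [  43.    260.    291.   -230.81    1.29]
 [  53.    260.    291.   -233.62    1.28]
 [  63.    260.    291.   -236.47    1.27]
 [  73.    261.    290.   -239.37    1.25]
 [  83.    261.    290.   -242.31    1.24]
 [  93.    261.    290.   -245.31    1.23]
 [ 103.    261.    290.   -248.35    1.22]
 [ 113.    261.    290.   -251.44    1.21]
 [ 123.    261.    290.   -254.58    1.2 ]
 [ 133.    261.    290.   -257.77    1.18]
 [ 143.    261.    290.   -261.02    1.17]
 [ 153.    261.    290.   -264.32    1.16]]
```

View pics/pair2.png

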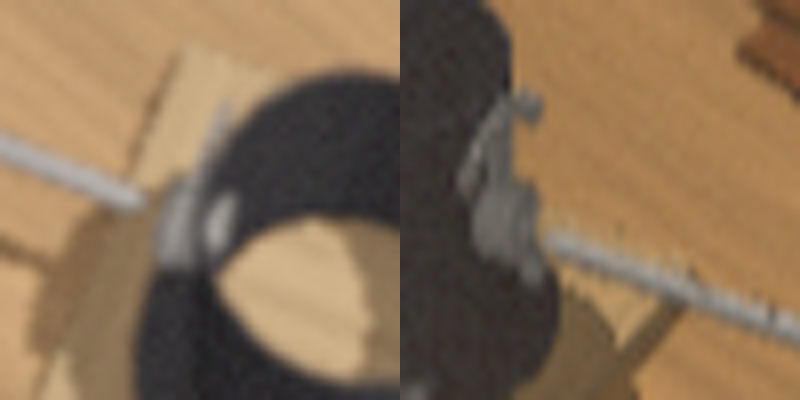

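Call:
{"name": "servo_tool", "arguments": {
  "rows": [0.005,0,0,0,0,0,0,0.005,0,0,0,0,0,0,0.005,0,0,0,0,0,0,0.005,0,0,0,0,0,0,0,0,0,0,0,0,0,0,0,0,0,0,0,0]
}}

```text
t: 11.78
eef_pos: [667.0, -82.1, 55.8]
tcp_rot: [3.142, -0.001, 1.901]
force: [0.4, 0.2, -1.4]
gripper_width: 15.2
gripper_force: 58.9
```

```bash
cat > st.py <<'E'
from meas import *
o=sensors.get_obs(); F=o['force']
print('t',o['t'],'loc',loc(o['eef_pos']).round(1),'F flue',np.round([F[:2]@ex,F[:2]@ey,F[2]],1),'tau flue',np.round([o['wrist_torque'][:2]@ex,o['wrist_torque'][:2]@ey,o['wrist_torque'][2]],2),o['joint_pos'].round(2),o['gripper_width'].round(1))
E
python3 st.py
```

```text
Traceback (most recent call last):
  File "st.py", line 3, in <module>
    print('t',o['t'],'loc',loc(o['eef_pos']).round(1),'F flue',np.round([F[:2]@ex,F[:2]@ey,F[2]],1),'tau flue',np.round([o['wrist_torque'][:2]@ex,o['wrist_torque'][:2]@ey,o['wrist_torque'][2]],2),o['joint_pos'].round(2),o['gripper_width'].round(1))
                                                                                                                                                                                                                            ^^^^^^^^^^^^^^^^^^^^^^^^
AttributeError: 'float' object has no attribute 'round'
```

Call:
{"name": "servo_tool", "arguments": {
  "rows": [0.005,0,0,0,0,0,0,0.005,0,0,0,0,0,0,0.005,0,0,0,0,0,0,0.005,0,0,0,0,0,0,0,0,0,0,0,0,0,0,0,0,0,0,0,0]
}}

```text
t: 12.28
eef_pos: [660.5, -63.2, 55.8]
tcp_rot: [3.142, -0.001, 1.901]
force: [0.1, 0.9, -1.9]
gripper_width: 15.1
gripper_force: 58.9
```

```bash
sed -i "s/o\['gripper_width'\].round(1)/o['gripper_width']/" st.py; python3 st.py
```

```text
t 12.2833 loc [-285.7    0.6   55.8] F flue [ 0.9 -0.4 -1.9] tau flue [-0.05  0.09 -0.04] [-0.16  0.75  0.29  1.86 -0.36  0.58  0.69] 15.08168683492657
```

Call:
{"name": "servo_tool", "arguments": {
  "rows": [0.006,0,0,0,0,0,0,0.006,0,0,0,0,0,0,0.006,0,0,0,0,0,0,0.006,0,0,0,0,0,0,0.006,0,0,0,0,0,0,0.006,0,0,0,0,0,0,0,0,0,0,0,0,0,0,0,0,0,0,0,0]
}}

```text
t: 12.95
eef_pos: [648.7, -29.1, 55.8]
tcp_rot: [-3.141, -0.001, 1.901]
force: [0.1, 0.1, -1.3]
gripper_width: 15.1
gripper_force: 58.9
```

```bash
python3 st.py; python3 - <<'E'
from meas import *
snap('scene');snap('side');snap('wrist')
a=load('scene')['frame'][222:277,285:360]; b=load('side')['frame'][160:205,265:325]
im=np.vstack([np.hstack([cv2.resize(a,(400,293),interpolation=2),cv2.resize(b,(400,293),interpolation=2)])])
w=cv2.resize(load('wrist')['frame'],(400,300)); im=np.vstack([im,np.hstack([w,w*0])])
cv2.imwrite('pics/p3.png',im[:,:,::-1])
E
```

```text
t 12.95 loc [-249.6    0.8   55.8] F flue [ 0.  -0.2 -1.3] tau flue [-0.1  0.1 -0.1] [-0.22  0.74  0.29  1.9  -0.37  0.56  0.65] 15.08252937213214
```

View pics/p3.png

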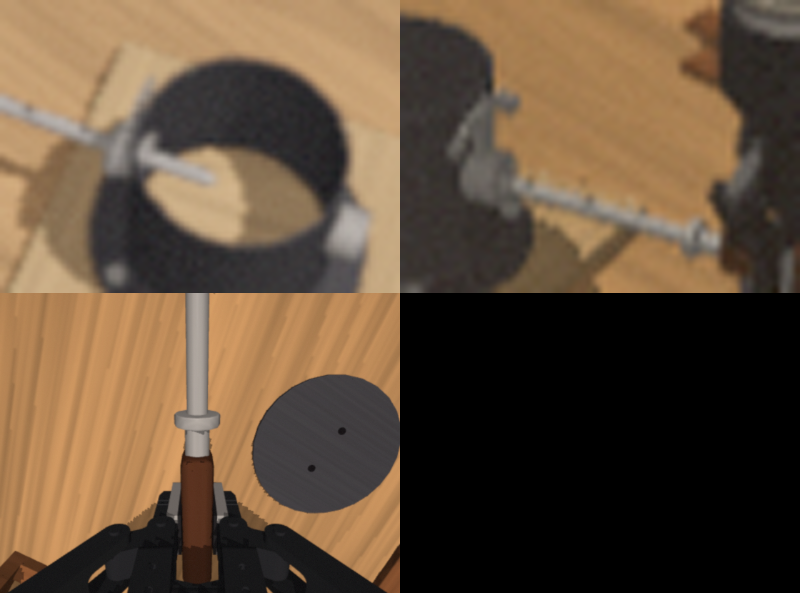

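The last picture shows the tip inside the pipe at (212,178), through the near bushing and heading for the far one. Forces are near zero, so I'll go on.

Call:
{"name": "servo_tool", "arguments": {
  "rows": [0.006,0,0,0,0,0,0,0.006,0,0,0,0,0,0,0.006,0,0,0,0,0,0,0.006,0,0,0,0,0,0,0.006,0,0,0,0,0,0,0.006,0,0,0,0,0,0,0.006,0,0,0,0,0,0,0.006,0,0,0,0,0,0,0.006,0,0,0,0,0,0,0,0,0,0,0,0,0,0,0,0,0,0,0,0]
}}

```text
t: 14.02
eef_pos: [631.3, 21.8, 55.8]
tcp_rot: [-3.142, -0.0, 1.901]
force: [0.8, 0.3, -1.8]
gripper_width: 15.2
gripper_force: 58.9
```

```bash
python3 st.py; python3 - <<'E'
from meas import *
o=sensors.get_obs(); s=snap('wrist'); rod('wrist',o['eef_pos'][2]); c=cloud(s)
L=loc(c)
# near bushing in wrist view
f=s['frame'].astype(int); sat=f.max(-1)-f.min(-1)
for n in('scene','wrist'):
    s=snap(n); L=loc(cloud(s)); f=s['frame'].astype(int); sat=f.max(-1)-f.min(-1)
    for nm,x0,x1 in(('in-pipe rod',-50,50),('far bush',56,82),('near bush',-80,-58),('rod out',-120,-84)):
        m=(sat<45)&(f.max(-1)>100)&(L[...,0]>x0)&(L[...,0]<x1)&(abs(L[...,1])<20)&(L[...,2]>60)&(L[...,2]<100)
        if m.sum()>5: p=L[m]; print(n,nm,m.sum(),'x',p[:,0].min().round(),p[:,0].max().round(),'y med',np.median(p[:,1]).round(1),p[:,1].min().round(),p[:,1].max().round(),'z',np.median(p[:,2]).round(1),np.percentile(p[:,2],95).round(1))
E
```

```text
t 14.0167 loc [-195.8    0.8   55.8] F flue [ 0.  -0.8 -1.8] tau flue [-0.07  0.17 -0.  ] [-0.31  0.73  0.29  1.94 -0.39  0.53  0.59] 15.240833648909213
wrist [-195.8    0.8   55.8] xmax 105.4
[[7.500e+01 2.052e+03 1.700e+00 7.790e+01 7.910e+01]
 [9.500e+01 2.369e+03 1.800e+00 7.780e+01 7.900e+01]]
scene in-pipe rod 84 x -50.0 37.0 y med 0.3 -6.0 11.0 z 78.4 84.5
scene far bush 62 x 61.0 79.0 y med -6.8 -17.0 13.0 z 86.9 93.7
scene near bush 35 x -80.0 -59.0 y med -7.4 -17.0 12.0 z 88.5 95.0
scene rod out 33 x -119.0 -86.0 y med 1.0 -4.0 8.0 z 77.3 84.3
wrist rod out 3174 x -120.0 -92.0 y med 1.5 -3.0 7.0 z 77.8 79.3
```

Call:
{"name": "servo_tool", "arguments": {
  "rows": [0.005,0,0,0,0,0,0,0.005,0,0,0,0,0,0,0.005,0,0,0,0,0,0,0.005,0,0,0,0,0,0,0.005,0,0,0,0,0,0,0,0,0,0,0,0,0,0,0,0,0,0,0,0]
}}

```text
t: 14.75
eef_pos: [623.3, 45.8, 55.8]
tcp_rot: [3.141, -0.001, 1.901]
force: [0.7, 0.6, -1.5]
gripper_width: 15.2
gripper_force: 58.9
```

```bash
python3 st.py
```

```text
t 14.75 loc [-170.6    0.7   55.8] F flue [ 0.4 -0.9 -1.5] tau flue [-0.07  0.06 -0.12] [-0.35  0.72  0.29  1.95 -0.4   0.52  0.55] 15.167624270292393
```

Call:
{"name": "servo_tool", "arguments": {
  "rows": [0.004,0,0,0,0,0,0,0.004,0,0,0,0,0,0,0.004,0,0,0,0,0,0,0.004,0,0,0,0,0,0,0.004,0,0,0,0,0,0,0.004,0,0,0,0,0,0,0,0,0,0,0,0,0,0,0,0,0,0,0,0]
}}

```text
t: 15.42
eef_pos: [615.4, 68.4, 55.8]
tcp_rot: [-3.141, -0.001, 1.901]
force: [0.9, -0.1, -0.8]
gripper_width: 15.1
gripper_force: 59.0
```

```bash
python3 st.py;  python3 - <<'E'
from meas import *
s=snap('wrist'); L=loc(cloud(s)); f=s['frame'].astype(int); sat=f.max(-1)-f.min(-1)
m=(sat<45)&(abs(L[...,1])<16)&(L[...,2]>60)&(L[...,2]<100)&(L[...,0]<-50)
p=L[m]
for x in range(-115,-55,2):
    k=(p[:,0]>=x)&(p[:,0]<x+2)
    if k.sum()>3: print(x,k.sum(),'y',p[k,1].min().round(1),np.median(p[k,1]).round(1),p[k,1].max().round(1),'z',np.median(p[k,2]).round(1),np.percentile(p[k,2],95).round(1))
E
```

```text
t 15.4167 loc [-146.6    0.9   55.8] F flue [-0.4 -0.9 -0.8] tau flue [-0.17 -0.12 -0.15] [-0.39  0.72  0.3   1.97 -0.4   0.51  0.52] 15.088955180094603
-115 81 y -6.1 -4.3 8.9 z 78.5 83.6
-113 312 y -5.4 1.0 8.4 z 79.9 82.8
-111 182 y -4.3 1.7 7.3 z 79.1 80.5
-109 185 y -4.3 1.3 7.3 z 79.0 80.5
-107 190 y -4.2 1.5 7.2 z 79.0 80.6
-105 191 y -4.2 1.7 7.2 z 79.1 80.5
-103 193 y -4.1 1.4 7.2 z 79.0 80.7
-101 180 y -4.1 1.7 7.2 z 79.2 80.5
-99 118 y -9.3 1.5 11.9 z 83.2 84.7
-97 381 y -9.1 1.4 12.3 z 83.4 85.2
-95 383 y -9.5 1.7 12.3 z 83.4 85.3
-93 685 y -9.4 1.4 12.2 z 79.6 84.7
-91 180 y -3.3 1.4 6.4 z 78.2 79.6
-89 182 y -3.3 1.4 6.4 z 78.1 79.5
-87 187 y -3.2 1.7 6.4 z 78.2 79.6
-85 187 y -3.2 1.4 6.4 z 78.2 79.5
-83 187 y -3.2 1.7 6.3 z 78.0 79.6
-81 99 y -11.3 0.3 12.0 z 87.7 89.5
-79 640 y -15.4 0.2 15.7 z 88.7 90.9
-77 696 y -15.3 0.6 15.8 z 88.9 91.1
-75 722 y -15.1 0.3 15.8 z 89.0 91.0
-73 718 y -15.6 0.3 15.9 z 88.8 91.1
-71 279 y -14.0 1.7 15.6 z 89.3 91.1
-67 386 y -15.4 0.9 15.8 z 88.9 91.2
-65 744 y -15.3 0.1 15.8 z 88.6 91.1
-63 535 y -15.2 2.0 15.7 z 88.8 98.5
-61 10 y -15.5 15.1 15.9 z 82.8 95.1
-57 183 y -8.1 -0.2 8.5 z 89.2 90.8
```

Call:
{"name": "servo_tool", "arguments": {
  "rows": [0.003,0.0013,-0.0005,0,0,0,0,0.003,0,0,0,0,0,0,0.002,0,0,0,0,0,0,0.001,0,0,0,0,0,0,0,0,0,0,0,0,0,0,0,0,0,0,0,0]
}}

```text
t: 15.97
eef_pos: [613.7, 76.3, 56.2]
tcp_rot: [-3.141, 0.0, 1.9]
force: [-0.5, -1.0, -2.1]
gripper_width: 15.0
gripper_force: 58.9
```

```bash
python3 st.py;  cat > gap.py <<'E'
from meas import *
s=snap('wrist'); L=loc(cloud(s)); f=s['frame'].astype(int); sat=f.max(-1)-f.min(-1)
m=(sat<45)&(abs(L[...,1])<16)&(L[...,2]>60)&(L[...,2]<100)&(L[...,0]<-50)
p=L[m]
for x in np.arange(-95,-72,1.):
    k=(p[:,0]>=x)&(p[:,0]<x+1)
    if k.sum()>3: print(x,k.sum(),'y',p[k,1].min().round(1),p[k,1].max().round(1),'z',np.median(p[k,2]).round(1),np.percentile(p[k,2],95).round(1))
s=snap('scene'); L=loc(cloud(s)); f=s['frame'].astype(int); sat=f.max(-1)-f.min(-1)
m=(sat<45)&(f.max(-1)>95)&(L[...,0]>83)&(L[...,0]<120)&(abs(L[...,1])<14)&(L[...,2]>60)
if m.any(): p=L[m]; print('tip beyond far',len(p),p[:,0].max(),np.median(p,0))
E
python3 gap.py
```

```text
t 15.9667 loc [-138.6   -0.    56.2] F flue [-0.8  0.8 -2.1] tau flue [ 0.06  0.21 -0.03] [-0.4   0.72  0.3   1.97 -0.4   0.51  0.51] 14.986930747849453
-95.0 99 y -5.2 6.7 z 79.2 80.8
-94.0 97 y -5.1 6.7 z 79.2 80.8
-93.0 104 y -5.1 6.6 z 79.3 80.9
-92.0 88 y -5.1 6.6 z 79.4 80.8
-91.0 9 y -0.6 2.7 z 80.5 80.8
-90.0 89 y -9.8 11.3 z 83.5 84.9
-89.0 184 y -10.2 11.2 z 83.6 85.3
-88.0 192 y -10.1 11.2 z 83.7 85.4
-87.0 200 y -10.1 11.7 z 83.6 85.6
-86.0 199 y -10.2 11.6 z 83.6 85.4
-85.0 238 y -10.1 11.6 z 83.0 85.3
-84.0 445 y -9.6 10.8 z 78.7 84.4
-83.0 84 y -4.3 5.5 z 78.3 79.5
-82.0 51 y -3.6 5.4 z 78.8 80.2
-80.0 46 y -14.9 9.7 z 88.2 89.6
-79.0 276 y -14.7 15.3 z 88.6 90.4
-78.0 299 y -15.1 15.6 z 88.9 91.0
-77.0 319 y -15.4 15.5 z 88.9 90.9
-76.0 317 y -15.2 15.7 z 88.9 91.1
-75.0 274 y -12.7 14.4 z 89.3 91.2
-74.0 161 y -9.8 10.3 z 89.4 90.8
-73.0 17 y -7.7 7.4 z 89.9 91.4
tip beyond far 12 96.72201363701384 [88.47487715 -0.86014049 75.75430626]
```

Call:
{"name": "servo_tool", "arguments": {
  "rows": [0.001,0,0,0,0,0,0,0.001,0,0,0,0,0,0,0.0005,0,0,0,0,0,0,0,0,0,0,0,0,0,0,0,0,0,0,0,0]
}}

```text
t: 16.48
eef_pos: [613.1, 78.7, 56.3]
tcp_rot: [3.142, -0.0, 1.9]
force: [0.2, -0.1, -1.7]
gripper_width: 15.4
gripper_force: 58.9
```

Call:
{"name": "servo_tool", "arguments": {
  "rows": [0.0005,0,0,0,0,0,0,0,0,0,0,0,0,0,0,0,0,0,0,0,0]
}}

```text
t: 16.73
eef_pos: [613.0, 79.1, 56.3]
tcp_rot: [3.142, 0.0, 1.9]
force: [-0.2, 0.2, -2.1]
gripper_width: 14.9
gripper_force: 58.9
```

Call:
{"name": "servo_tool", "arguments": {
  "rows": [0.0005,0,0,0,0,0,0,0,0,0,0,0,0,0,0,0,0,0,0,0,0]
}}

```text
t: 16.98
eef_pos: [612.8, 79.6, 56.3]
tcp_rot: [-3.142, -0.0, 1.9]
force: [0.8, -0.3, -2.1]
gripper_width: 15.0
gripper_force: 58.9
```

```bash
python3 st.py; python3 gap.py | grep -E "^-8|tip"
```

```text
t 16.9833 loc [-135.2   -0.3   56.3] F flue [-0.5 -0.7 -2.1] tau flue [0.02 0.25 0.01] [-0.41  0.72  0.3   1.97 -0.41  0.51  0.51] 14.985760652341995
-89.0 101 y -5.3 6.4 z 79.5 80.8
-88.0 43 y -4.5 5.5 z 79.8 81.1
-87.0 18 y -10.2 9.0 z 83.6 84.3
-86.0 167 y -10.5 11.0 z 83.7 85.2
-85.0 198 y -10.4 11.0 z 83.7 85.6
-84.0 193 y -10.4 11.0 z 83.6 85.6
-83.0 196 y -10.4 11.4 z 83.9 85.4
-82.0 197 y -10.2 11.4 z 83.7 85.5
-81.0 101 y -9.3 9.2 z 84.1 85.6
-80.0 34 y -13.7 9.4 z 88.5 89.3
tip beyond far 15 99.53677851101064 [90.11742335 -0.24098177 77.77048953]
```

Less than 1 mm is left, so I'll feel for contact in 0.3 mm steps.

Call:
{"name": "servo_tool", "arguments": {
  "rows": [0.0003,0,0,0,0,0,0,0,0,0,0,0,0,0,0,0,0,0,0,0,0]
}}

```text
t: 17.33
eef_pos: [612.7, 79.9, 56.3]
tcp_rot: [-3.141, -0.0, 1.9]
force: [-1.1, -0.4, -1.8]
gripper_width: 15.2
gripper_force: 58.9
```

Call:
{"name": "servo_tool", "arguments": {
  "rows": [0.0003,0,0,0,0,0,0,0,0,0,0,0,0,0,0,0,0,0,0,0,0]
}}

```text
t: 17.58
eef_pos: [612.6, 80.2, 56.3]
tcp_rot: [-3.142, -0.0, 1.9]
force: [-0.2, 0.5, -2.1]
gripper_width: 15.3
gripper_force: 58.9
```

Call:
{"name": "servo_tool", "arguments": {
  "rows": [0.0003,0,0,0,0,0,0,0,0,0,0,0,0,0,0,0,0,0,0,0,0]
}}

```text
t: 17.83
eef_pos: [612.6, 80.4, 56.3]
tcp_rot: [3.142, 0.0, 1.9]
force: [-0.0, -0.6, -2.3]
gripper_width: 15.1
gripper_force: 58.9
```

```bash
python3 st.py; python3 gap.py | grep -E "^-8|tip"
```

```text
t 17.8333 loc [-134.4   -0.3   56.3] F flue [-0.6  0.2 -2.3] tau flue [-0.06  0.24  0.04] [-0.41  0.72  0.3   1.97 -0.41  0.51  0.51] 15.069700470207982
-89.0 103 y -5.4 6.4 z 79.4 80.9
-88.0 98 y -5.3 6.4 z 79.4 81.0
-87.0 26 y -4.5 4.8 z 80.2 81.1
-86.0 53 y -10.2 11.2 z 83.5 84.9
-85.0 184 y -10.5 11.1 z 83.7 85.6
-84.0 191 y -10.4 11.0 z 83.8 85.6
-83.0 186 y -10.3 11.4 z 83.7 85.4
-82.0 198 y -10.4 11.0 z 83.8 85.5
-81.0 92 y -8.6 10.4 z 84.3 85.5
-80.0 38 y -14.2 12.8 z 88.0 89.5
tip beyond far 18 100.70309003493311 [91.49760015 -0.53675333 76.71162956]
```

Call:
{"name": "servo_tool", "arguments": {
  "rows": [0.0003,0,0,0,0,0,0,0,0,0,0,0,0,0,0,0,0,0,0,0,0]
}}

```text
t: 18.18
eef_pos: [612.6, 80.4, 56.3]
tcp_rot: [3.141, 0.0, 1.9]
force: [1.0, -1.7, -2.0]
gripper_width: 15.4
gripper_force: 58.9
```

Call:
{"name": "servo_tool", "arguments": {
  "rows": [0.0003,0,0,0,0,0,0,0,0,0,0,0,0,0,0,0,0,0,0,0,0]
}}

```text
t: 18.43
eef_pos: [612.6, 80.5, 56.4]
tcp_rot: [3.141, 0.001, 1.9]
force: [1.5, -2.7, -2.5]
gripper_width: 15.2
gripper_force: 58.9
```

Call:
{"name": "servo_tool", "arguments": {
  "rows": [0.0003,0,0,0,0,0,0,0,0,0,0,0,0,0,0,0,0,0,0,0,0]
}}

```text
t: 18.68
eef_pos: [612.5, 80.5, 56.4]
tcp_rot: [3.141, 0.001, 1.899]
force: [1.1, -3.4, -1.8]
gripper_width: 15.1
gripper_force: 58.8
```

```bash
python3 st.py; python3 gap.py | grep -E "^-8|tip"
```

```text
t 18.6833 loc [-134.3   -0.3   56.4] F flue [-3.6  0.1 -1.8] tau flue [0.04 0.99 0.01] [-0.41  0.72  0.3   1.97 -0.41  0.51  0.5 ] 15.118836173683356
-89.0 102 y -5.3 6.4 z 79.5 80.8
-88.0 94 y -5.3 6.3 z 79.6 80.8
-87.0 34 y -4.9 3.8 z 80.3 81.4
-86.0 46 y -10.1 9.0 z 83.2 84.7
-85.0 174 y -10.5 11.0 z 83.7 85.4
-84.0 190 y -10.4 11.0 z 83.7 85.3
-83.0 192 y -10.4 11.4 z 83.8 85.7
-82.0 196 y -10.3 11.3 z 83.8 85.4
-81.0 100 y -8.3 10.0 z 84.3 85.9
-80.0 27 y -10.4 15.0 z 88.4 89.4
tip beyond far 19 100.7166250980381 [91.93626933 -0.86891231 77.93726008]
```

Call:
{"name": "servo_tool", "arguments": {
  "rows": [-0.0005,0,0,0,0,0,0,0,0,0,0,0,0,0,0,0,0,0,0,0,0,0,0,0,0,0,0,0]
}}

```text
t: 19.12
eef_pos: [612.5, 80.5, 56.4]
tcp_rot: [3.141, 0.0, 1.9]
force: [1.7, -3.5, -2.3]
gripper_width: 15.2
gripper_force: 58.8
```

```bash
python3 st.py; python3 gap.py | grep -E "^-8[67]|tip"; python3 st.py
```

```text
t 19.1167 loc [-134.3   -0.3   56.4] F flue [-3.9 -0.4 -2.3] tau flue [0.03 1.1  0.02] [-0.41  0.72  0.3   1.97 -0.41  0.51  0.51] 15.244715117644768
-87.0 35 y -3.5 5.5 z 80.4 81.0
-86.0 45 y -10.2 9.7 z 83.4 84.6
tip beyond far 18 100.71092025919121 [91.44433168 -0.89793987 78.1645333 ]
t 19.2167 loc [-134.3   -0.3   56.3] F flue [-4.7 -0.5 -2.4] tau flue [ 0.04  1.14 -0.07] [-0.41  0.72  0.3   1.97 -0.41  0.51  0.51] 14.97285216579866
```

Call:
{"name": "servo_tool", "arguments": {
  "rows": [-0.0003,0,0,0,0,0,0,0,0,0,0,0,0,0,0,0,0,0,0,0,0,0,0,0,0,0,0,0,0,0,0,0,0,0,0,0,0,0,0,0,0,0]
}}

```text
t: 19.72
eef_pos: [612.5, 80.5, 56.3]
tcp_rot: [3.142, 0.0, 1.9]
force: [2.0, -3.7, -3.2]
gripper_width: 14.7
gripper_force: 58.8
```

```bash
python3 st.py
```

```text
t 19.7167 loc [-134.3   -0.3   56.3] F flue [-4.1 -0.7 -3.2] tau flue [ 0.04  1.12 -0.01] [-0.41  0.72  0.3   1.97 -0.41  0.51  0.51] 14.701883706706377
```

Call:
{"name": "servo_tool", "arguments": {
  "rows": [0,0,0,0,0,0,0,0,0,0,0,0,0,0,0,0,0,0,0,0,0,0,0,0,0,0,0,0,0,0,0,0,0,0,0,0,0,0,0,0,0,0,0,0,0,0,0,0,0,0,0,0,0,0,0,0]
}}

```text
t: 20.38
eef_pos: [612.6, 80.5, 56.3]
tcp_rot: [3.142, 0.0, 1.9]
force: [1.0, -3.6, -2.3]
gripper_width: 15.3
gripper_force: 58.8
```

```bash
python3 st.py
```

```text
t 20.3833 loc [-134.3   -0.3   56.3] F flue [-3.7  0.2 -2.3] tau flue [0.01 1.14 0.02] [-0.41  0.72  0.3   1.97 -0.41  0.51  0.51] 15.305853793496109
```

Call:
{"name": "servo_tool", "arguments": {
  "rows": [-0.0003,0,0,0,0,0,0,0,0,0,0,0,0,0,0,0,0,0,0,0,0,0,0,0,0,0,0,0,0,0,0,0,0,0,0,0,0,0,0,0,0,0,0,0,0,0,0,0,0,0,0,0,0,0,0,0]
}}

```text
t: 21.05
eef_pos: [612.6, 80.5, 56.3]
tcp_rot: [-3.142, -0.0, 1.9]
force: [1.2, -3.5, -3.5]
gripper_width: 14.8
gripper_force: 58.8
```

```bash
python3 st.py; python3 gap.py | grep -E "^-8|tip"
```

```text
t 21.05 loc [-134.3   -0.3   56.3] F flue [-3.7 -0.  -3.5] tau flue [ 0.04  0.95 -0.05] [-0.41  0.72  0.3   1.97 -0.41  0.51  0.51] 14.830636573233177
-89.0 98 y -5.4 6.3 z 79.3 80.9
-88.0 99 y -5.3 6.4 z 79.5 81.1
-87.0 30 y -4.9 3.8 z 80.2 81.0
-86.0 34 y -10.1 11.1 z 83.3 84.6
-85.0 192 y -10.5 11.0 z 83.6 85.3
-84.0 191 y -10.4 11.1 z 83.7 85.4
-83.0 191 y -10.3 11.0 z 83.8 85.5
-82.0 190 y -10.3 11.4 z 83.6 85.3
-81.0 100 y -8.6 10.4 z 84.2 85.7
-80.0 30 y -12.2 10.8 z 87.9 89.5
tip beyond far 18 100.62360823062755 [91.31419353 -0.13292    75.66783791]
```

```bash
python3 -c "
from cell import robot
print(robot.close_job())"
```

```text
the job is handed in; nothing more can be done
None
```

The long spindle is through both bushings from the quadrant side, its collar against the near bushing and its tip about 20 mm out beyond the far one. The gripper still holds it by the handle, pressing with only about 4 N, and the job was handed in at 21 s.

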